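Open the wide pot for inspection

TASK

On the finds table stand two lidded earthenware pots, a wide squat one and a tall slim one. Lift the lid off the wide squat pot by its knob and set it down gently, knob up, in the middle of the square white foam pad, then let go. Leave the wide pot standing where it is, and the tall pot closed and undisturbed.

Things in the scene. Friction and masses are not known exactly. Their poses are not given: they have to be found in the camera images.
- wide_lid_knob (a point): grip point on the knob of the wide pot's loose lid. Knob: upright earthenware cylinder, 28 mm diameter, 42 mm tall, amid a round lid of 112 mm diameter. The point lies on the axis, 18 mm below the knob's top, 24 mm above the lid's plate (which falls 6 mm to its rim), 44 mm above the underside of the lid's flange (90 mm diameter, 8 mm deep, loose in the pot's mouth). z: lid's axis, up. About 0.22 kg.
- wide_pot: the wide squat earthenware pot, loose, about 1.3 kg, 160 mm across its belly and 95 mm high to its rim (114 mm across outside, 102 mm inside), round, no handles. Origin: centre of its underside, z up. With its lid on, the knob's top is 149 mm above the table.
- tall_lid_knob (a point): the knob of the lid on the tall slim earthenware pot, which is to be left alone. Same knob, on a lid of 82 mm diameter; the point lies 24 mm above the lid's plate, 18 mm below the knob's top. That pot is loose, 100 mm across and 125 mm high; the knob's top is 179 mm above the table.
- pad_top (a point): centre of the top face of the fixed square white foam pad, 190 x 190 mm and 15 mm thick, lying on the table; the lid is to be set down here. x and y run along its edges, z up. Firm; it does not sink noticeably.
There are look-alikes about, which are no part of the job. Leave any yellow look-alike of the wide_pot alone.

How it is judged (in metres and radians):
On the way:
1. the wide pot's lid is held by its knob, clear above the pot's rim (z of wide_lid_knob in the frame of wide_pot above 0.155 m and distance between the grasp point and wide_lid_knob below 0.045 m and contact force between the fingers and wide_lid above 0.2 N), for 0.1 s.
At the end, for the whole second after the job is handed in: the wide pot's lid rests, released and at rest, knob up (within 10 degrees) on the white pad, its centre within 40 mm of the pad's centre; the wide pot stands upright within 30 mm of where it was, and the tall pot's lid is within 20 mm of where it was (horizontal distance between wide_lid_knob and pad_top below 0.04 m and z of wide_lid_knob in the frame of pad_top between 0.036 and 0.052 m and angle between wide_lid_knob's own z axis and vertical below 0.17 rad and linear speed of wide_lid below 0.02 m/s and distance of wide_pot from where it was at the start of the episode below 0.03 m and angle between wide_pot's own z axis and vertical below 0.15 rad and distance of tall_lid_knob from where it was at the start of the episode below 0.02 m); the robot touches nothing.
It fails at once if the wide pot's lid is dropped or thrown (falls freely from more than about 15 mm) (contact force between wide_lid and anything else below 0.01 N and linear speed of wide_lid above 0.55 m/s).
It fails at once if the wide pot is knocked over or shoved away (angle between wide_pot's own z axis and vertical above 0.4 rad or distance of wide_pot from where it was at the start of the episode above 0.06 m).
It fails at once if the tall pot is disturbed or its lid taken (distance of tall_lid_knob from where it was at the start of the episode above 0.03 m).
It also fails if it takes over 48 s, if anything falls off the work surface, if the arm or the gripper's body presses on something with over 40 N, if the wrist force passes 120 N, or if a joint passes its speed limit or range.

ROBOT

A 6-joint arm with a two-finger parallel gripper is mounted at the origin on the work surface. World frame = base frame: x ahead of the robot, y to its left, z up, the work surface at z = 0. Lengths are in mm, angles in degrees, forces in N, time in s.
With the tool pointing down it reaches from about 300 to 850 mm from the base axis. Payload 4.2 kg.
Tool frame: the origin (TCP) lies at the very end of the fingers, on their centre line; the grasp point (between the pads) lies 19 mm behind it (hold_point_z is the z of the grasp point in the tool frame, in mm); z points along the fingers, y is the direction in which the jaws open and shut (so a half turn about z gives the same grasp; the last joint's range is limited). The gripper opens to 91 mm and grips with 3 to 60 N. Pads are 32 mm wide; open, the fingers measure 118 mm over their backs; the gripper's body (76 mm by 178 mm) begins 60 mm behind the grasp point.
Start: joints at [68.182, 18.312, 89.639, -0, 72.044, -1.146], TCP at [202.991, 537.994, 213.976] pointing down, gripper open.
Joint ranges: [-177.97, 177.97], [-48.28, 115.42], [12.27, 149.76], [-77.06, 257.06], [2.81, 150.46], [-146.56, 146.56]. Speed limits (degrees/s): [147.25, 147.25, 180, 180, 180, 180].

INTERFACE

Orientations are given as [roll, pitch, yaw] about the fixed x, y, z axes, in that order (R = Rz(yaw) Ry(pitch) Rx(roll)).
In Python, from workcell import state, grab_frame, job_done, hold_point_z gives the robot as it stands. The module is installed in compiled form; this text tells all that it offers.
- The arm moves only by the shell command python3 -m creep 'ROWS' [FORCE]. ROWS is JSON, a list of rows, each a list of 7 numbers: the closure, from 0 (fully open) to 1 (shut), then the shift along the tool's x, y, z in mm, then the turn, a rotation vector about the tool's x, y, z in degrees. A call has 1 to 5 rows; each row shifts and turns the commanded pose from where the row before left it, along the tool's axes as they then stand; what a row does not reach is not made up. A row lasts 1/8 s, in which the tool goes at most 62.5 mm and 10.7 degrees, less where a joint would pass 70% of its speed; a pose out of reach is approached as far as the arm can. A call is refused whole if a number of a shift passes 62.5 or a number of a turn 10.7, either way. A call with a gripper value outside its range is refused whole. The fingers move at their own pace and stop on an object; FORCE is the grip in N (left out, the last holds). Time passes only in rows, so rows that do not move let the fingers close. It gives the time, the measured TCP pose, the force and the opening at its end, in the units of the state.
- state(): the state, without advancing time (a new reading comes with each control period).
- grab_frame(name): name is "scene" or "top" or "wrist"; returns a dict with "frame" (420x560x3 uint8, red, green, blue), "fx", "fy", "cx", "cy" (pixels), "view" (4x4, takes a point from world to camera coordinates). Camera axes: x right, y down, z forward; pixel columns grow to the right and rows downward; lengths in mm; the calibration is good to about 2 mm. A picture is of the moment at which its call begins. There is no depth.
- job_done(): hands the job in, once; it reports no verdict.
The state is a dict: "time_s": time; "qpos": joint angles; "qvel": joint speeds; "effort": joint torques, N m; "ee_pos": TCP position; "ee_rot": TCP orientation; "force": force on the tool from outside, world axes, zero at the start; "torque": the same for the moment, N m; "gripper_width": finger opening in mm.
Only numpy, scipy, OpenCV 4.12 (cv2) and the standard library are available. Lean on these libraries where they do the work, as an engineer would, in place of code of your own. Each camera call takes 0.05 s, during which the arm holds its last target.

## Working session

There is one attempt and no reset: what is moved stays moved. The work goes in short steps, Python scripts to look and compute and a shell command to move; the robot and the scene stay as the last step left them, time stands still between calls to the robot, and variables do not carry over. Pictures are saved under pics/ and viewed, and the job is handed in when it is done.

```bash
mkdir -p pics
python3 - <<'E'
from workcell import *
import cv2
print(state(),hold_point_z() if callable(hold_point_z) else hold_point_z)
for n in("scene","top"):
    f=grab_frame(n);cv2.imwrite(f"pics/{n}1.png",f["frame"][:,:,::-1]);print(n,f["fx"],f["cx"],f["cy"],f["view"])
E
```

```text
{'time_s': 0.0, 'qpos': array([ 6.81807074e+01,  1.83489736e+01,  8.97072590e+01, -1.29807972e-03,
        7.20447185e+01, -1.14600862e+00]), 'qvel': array([ 0.07819495,  0.07661847, -0.05935678, -0.03207473, -0.16949719,
       -0.01852669]), 'effort': array([-6.47767829e-04, -4.12456226e+01, -2.31971186e+01,  7.26519129e-02,
        4.57085925e-02, -1.33370609e-04]), 'ee_pos': array([202.80994755, 537.48738703, 213.14125721]), 'ee_rot': array([-1.79899044e+02, -7.85143694e-04,  1.59327117e+02]), 'force': array([ 0.06281789, -0.6119723 , -0.29149582]), 'torque': array([ 0.03393681,  0.01241558, -0.00318179]), 'gripper_width': 90.90738242461995} -18.8
scene 504.5572944717637 282.8714394516239 209.07139200485378 [[ 2.74599072e-01  9.61539266e-01  6.13098685e-03 -1.16792639e+02]
 [ 7.57417008e-01 -2.12368400e-01 -6.17429460e-01 -2.40247211e+02]
 [-5.92380642e-01  1.74189270e-01 -7.86602360e-01  1.56534131e+03]
 [ 0.00000000e+00  0.00000000e+00  0.00000000e+00  1.00000000e+00]]
top 391.56861851537576 274.78901176940474 204.0596111147704 [[-1.69154553e-02 -9.99273700e-01  3.41458687e-02 -1.36535015e+01]
 [-9.90596669e-01  1.21118788e-02 -1.36277445e-01  4.11686659e+02]
 [ 1.35764896e-01 -3.61299789e-02 -9.90082076e-01  9.50463063e+02]
 [ 0.00000000e+00  0.00000000e+00  0.00000000e+00  1.00000000e+00]]
```

View pics/scene1.png

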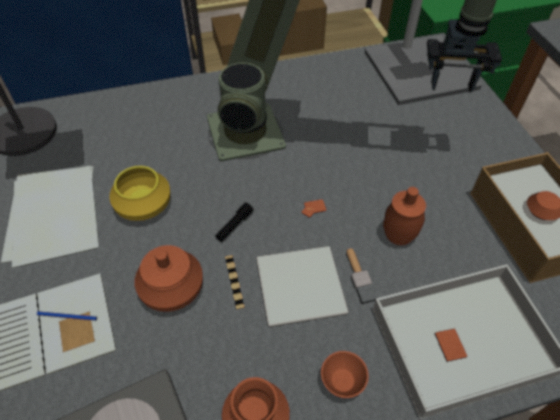

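View pics/top1.png

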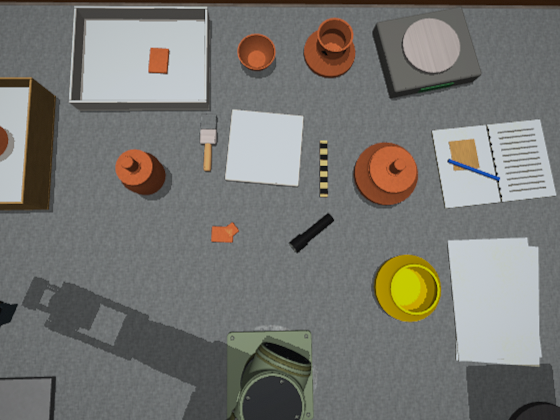

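Scene: the wide lidded pot is at (168,275), the pad at (301,284) and the tall pot at (404,217). In top they are at (387,172), (264,148) and (140,172). Next I'll measure them.

```bash
python3 - <<'E'
import cv2,numpy as np
a=cv2.imread("pics/top1.png")[130:220,340:430];b=cv2.imread("pics/scene1.png")[225:315,123:213]
cv2.imwrite("pics/crop1.png",np.hstack([cv2.resize(a,(400,400),interpolation=0),cv2.resize(b,(400,400),interpolation=0)]))
E
cat > h.py <<'E'
import numpy as np,cv2
def ray(f,u,v):
    V=f["view"];R=V[:3,:3];c=-R.T@V[:3,3]
    return c,R.T@np.array([(u-f["cx"])/f["fx"],(v-f["cy"])/f["fy"],1])
def plane(f,u,v,z):
    c,d=ray(f,u,v);return c+d*(z-c[2])/d[2]
def quad(f,seed,thr):
    g=f["frame"].min(2);m=(g>thr).astype(np.uint8)
    n,l=cv2.connectedComponents(m);k=(l==l[seed[1],seed[0]]).astype(np.uint8)
    c=max(cv2.findContours(k,0,cv2.CHAIN_APPROX_NONE)[0],key=cv2.contourArea)
    return cv2.approxPolyDP(cv2.convexHull(c),8,True)[:,0],cv2.contourArea(c)
E
python3 - <<'E'
from workcell import *
from h import *
for n,s,w,t in(("top",(264,148),(387,172),(140,172)),("scene",(301,284),(168,275),(404,217))):
    f=grab_frame(n)
    q,A=quad(f,s,140);P=np.array([plane(f,*p,15) for p in q]);print(n,q.tolist(),A,P.round(0).tolist(),P.mean(0))
    hsv=cv2.cvtColor(f["frame"],cv2.COLOR_RGB2HSV)
    m=((hsv[:,:,0]<14)&(hsv[:,:,1]>110)).astype(np.uint8)
    l=cv2.connectedComponents(m)[1]
    for p in(w,t):
        k=(l==l[p[1],p[0]]).astype(np.uint8);print(cv2.boundingRect(k),k.sum())
E
```

```text
top [[232, 109], [303, 117], [297, 185], [225, 179]] 5029.5 [[665.0, 87.0, 15.0], [643.0, -98.0, 15.0], [462.0, -78.0, 15.0], [479.0, 106.0, 15.0]] [562.23843922   4.29685676  15.        ]
(354, 143, 64, 62) 3127
(115, 149, 50, 46) 1694
scene [[328, 247], [346, 311], [270, 324], [258, 257]] 5045.5 [[485.0, 102.0, 15.0], [666.0, 84.0, 15.0], [649.0, -95.0, 15.0], [466.0, -77.0, 15.0]] [566.82812164   3.6833347   15.        ]
(135, 246, 67, 65) 3410
(384, 187, 42, 58) 1740
```

View pics/crop1.png

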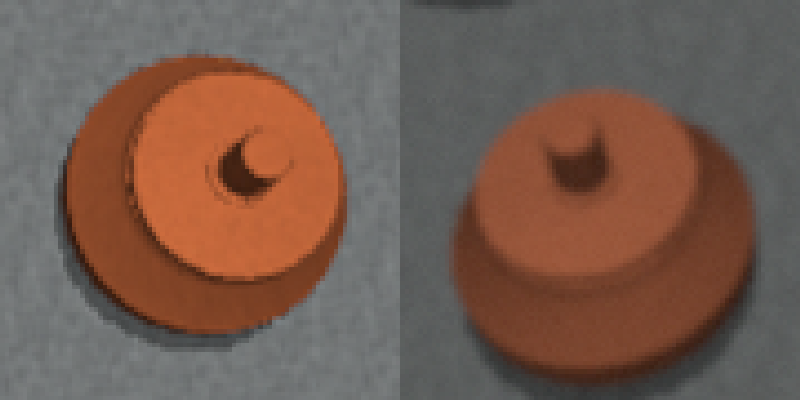

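Run:
```python
from workcell import *
from h import *
t=grab_frame("top");s=grab_frame("scene")
k1=plane(t,400.3,165.0,149);k2=plane(s,161.7,253.6,149)
print(k1,k2,plane(t,393.2,169.2,101),plane(s,123+187/4.444-.5,225+184/4.444-.5,101))
a,d=ray(t,400.3,165.0);b,e=ray(s,161.7,253.6)
x=np.linalg.lstsq(np.c_[d,-e],b-a,rcond=None)[0];print(a+d*x[0],b+e*x[1])
print("tall",plane(t,126,158,179))
```

```text
[ 479.94835272 -298.61515008  149.        ] [ 485.16757338 -295.10729227  149.        ] [ 481.3215901  -298.77068188  101.        ] [ 486.5150981 -297.5119056  101.       ]
[ 480.7140384  -299.81013747  145.77380976] [ 481.99916563 -295.51156583  144.48661493]
tall [493.11418115 299.47891317 179.        ]
```

Knob axis ≈ (482,-297), pad centre ≈ (564,4). The tall pot at (493,299) is well off the straight line to the knob, so I'll cross directly.

```bash
python3 -m creep '[[0,-37,-45,-5,0,0,0],[0,-37,-45,-5,0,0,0],[0,-37,-45,-5,0,0,0],[0,-37,-45,-5,0,0,0],[0,-37,-45,-5,0,0,0]]' 20
```

```text
time_s: 0.92
ee_pos: [297.0, 260.5, 239.3]
ee_rot: [180.0, 0.0, 159.4]
force: [0.1, -0.3, -0.4]
gripper_width: 90.8
```

```bash
python3 -m creep '[[0,-37,-45,0,0,0,0],[0,-37,-45,0,0,0,0],[0,-37,-45,0,0,0,0],[0,-37,-45,0,0,0,0],[0,-37,-45,0,0,0,0]]'
```

```text
time_s: 1.55
ee_pos: [390.7, -15.5, 239.3]
ee_rot: [180.0, 0.1, 159.3]
force: [1.0, -0.4, -0.6]
gripper_width: 91.1
```

```bash
python3 -m creep '[[0,-37,-46,0,0,0,0],[0,-37,-46,0,0,0,0],[0,-37,-46,0,0,0,0],[0,-37,-46,0,0,0,0],[0,-35,-43,0,0,0,0]]'; python3 -m creep '[[0,0,0,0,0,0,0]]'
python3 - <<'E'
from workcell import *
import cv2
print(state()["qpos"])
for n in ("wrist","top"):
    f=grab_frame(n);cv2.imwrite(f"pics/{n}2.png",f["frame"][:,:,::-1])
    if n=="wrist":print(f["fx"],f["cx"],f["cy"],f["view"])
E
```

```text
time_s: 2.17
ee_pos: [481.7, -292.8, 238.9]
ee_rot: [180.0, 0.0, 159.3]
force: [1.0, -0.6, -0.1]
gripper_width: 91.4
time_s: 2.3
ee_pos: [482.0, -293.9, 237.9]
ee_rot: [-180.0, -0.0, 159.1]
force: [-0.1, 0.4, -0.3]
gripper_width: 91.3
[-3.25210381e+01  1.65721988e+01  8.86758915e+01 -2.95479721e-02
  7.47645278e+01 -1.01627959e+02]
342.54851295674683 285.2175110448515 211.0060411653427 [[ 3.56311197e-01  9.34367167e-01 -5.73539555e-04  1.03516435e+02]
 [ 9.06938409e-01 -3.45703759e-01  2.40731455e-01 -5.71427539e+02]
 [ 2.24733292e-01 -8.62954779e-02 -9.70591592e-01  2.79324654e+02]
 [ 0.00000000e+00  0.00000000e+00  0.00000000e+00  1.00000000e+00]]
```

View pics/wrist2.png

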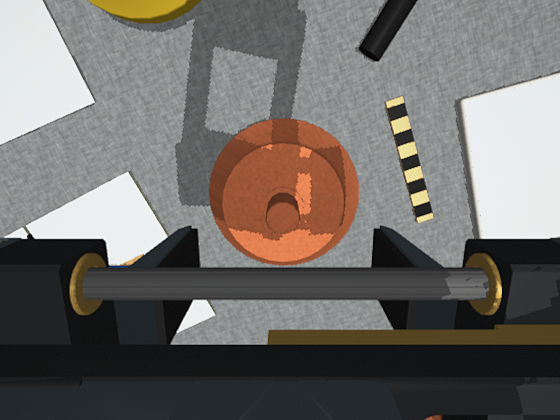

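Wrist: the wide lid is under the open jaws, with the knob's top at about (282,214) and the lid disc centred near (284,201). I'll cast rays for both.

Run:
```python
from workcell import *
from h import *
f=grab_frame("wrist");print(plane(f,282.5,214,149),plane(f,284,202,103)); p=state()["ee_pos"];print(p)
```

```text
[ 479.28374334 -292.67781549  149.        ] [ 480.06904584 -291.85194701  103.        ]
[ 480.95820434 -289.83567074  238.64991572]
```

Run:
```python
from workcell import *
from h import *
P=[]
for i in range(6):
    f=grab_frame("wrist");P.append(np.r_[state()["ee_pos"],plane(f,282.5,214,149)])
P=np.array(P);print(P.round(1));print(P.mean(0))
```

```text
[[ 481.  -289.5  239.   479.3 -292.1  149. ]
 [ 481.1 -289.4  239.2  479.5 -291.8  149. ]
 [ 481.2 -289.4  239.3  479.6 -291.7  149. ]
 [ 481.3 -289.5  239.4  479.8 -291.7  149. ]
 [ 481.3 -289.6  239.4  479.9 -291.9  149. ]
 [ 481.3 -289.8  239.3  480.  -292.   149. ]]
[ 481.18543923 -289.53646962  239.26593982  479.69286638 -291.85295639
  149.        ]
```

```bash
python3 -m creep '[[0,-1,-3,30,0,0,0],[0,0,0,30,0,0,0],[0,0,0,15,0,0,0],[0,0,0,0,0,0,0]]'
python3 - <<'E'
from workcell import *
import cv2
f=grab_frame("wrist");cv2.imwrite(f"pics/wrist3.png",f["frame"][:,:,::-1]);print(state()["ee_pos"])
E
```

```text
time_s: 3.25
ee_pos: [481.0, -293.3, 163.3]
ee_rot: [180.0, -0.1, 159.3]
force: [-0.1, 0.7, 1.3]
gripper_width: 91.0
[ 481.56548103 -293.80013097  164.36848279]
```

View pics/wrist3.png

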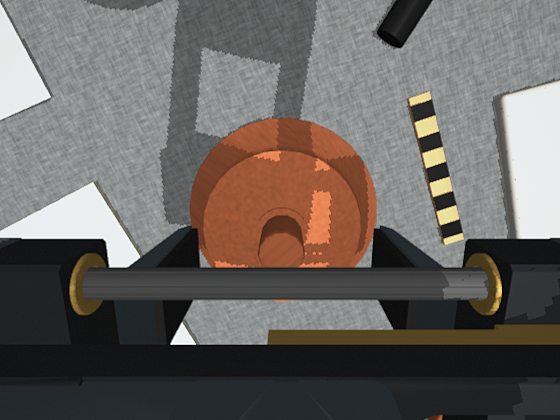

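The knob (~(281,250)) lies about 2 mm off the jaw midline (~286). I'll go down and close on it.

```bash
python3 -m creep '[[0,0,0,25,0,0,0],[0,0,0,15,0,0,0],[0,0,0,8,0,0,0],[0,0,0,0,0,0,0]]'
python3 - <<'E'
from workcell import *
import cv2
f=grab_frame("scene");cv2.imwrite("pics/scene4.png",cv2.resize(f["frame"][180:330,70:270,::-1],(800,600)));print(state()["ee_pos"],state()["force"])
E
```

```text
time_s: 3.8
ee_pos: [481.3, -293.8, 115.9]
ee_rot: [180.0, -0.0, 159.3]
force: [-0.1, 0.5, -0.1]
gripper_width: 91.2
[ 481.58661627 -294.00482915  116.33823232] [-0.00302757  0.04956975 -0.2413679 ]
```

View pics/scene4.png

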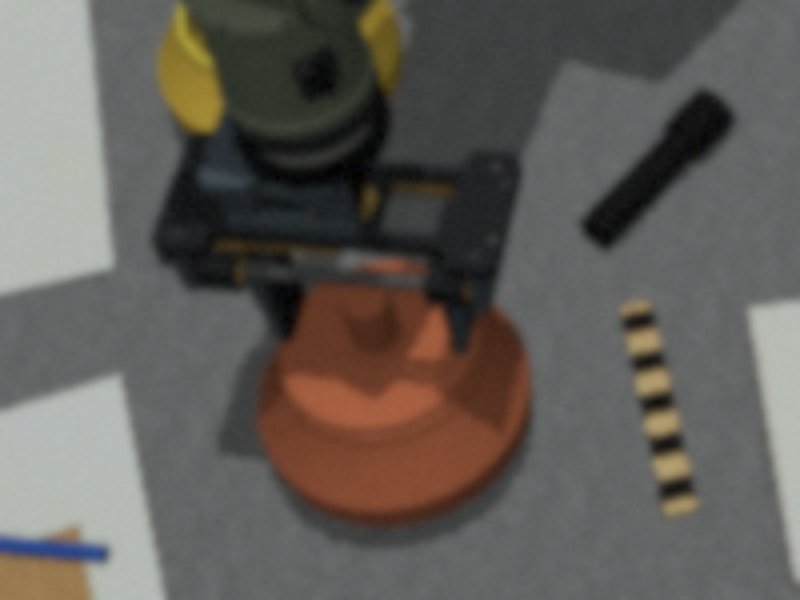

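The fingers straddle the knob (at about (375,330) in this crop), just above the lid. Closing now.

```bash
python3 -m creep '[[0.5,0,0,0,0,0,0],[0.6,0,0,0,0,0,0],[0.7,0,0,0,0,0,0],[0.8,0,0,0,0,0,0],[1,0,0,0,0,0,0]]' 25; python3 -m creep '[[1,0,0,0,0,0,0],[1,0,0,0,0,0,0],[1,0,0,0,0,0,0]]' 25
```

```text
time_s: 4.47
ee_pos: [481.3, -293.8, 115.9]
ee_rot: [180.0, 0.0, 159.3]
force: [-0.0, -0.2, 0.0]
gripper_width: 43.9
time_s: 4.85
ee_pos: [481.2, -293.9, 115.9]
ee_rot: [-180.0, -0.0, 159.3]
force: [-0.2, -0.9, -0.3]
gripper_width: 27.3
```

Width is 27.3 mm, so the knob is held. Lifting slowly.

```bash
python3 -m creep '[[1,0,0,-2,0,0,0],[1,0,0,-4,0,0,0],[1,0,0,-8,0,0,0],[1,0,0,-12,0,0,0],[1,0,0,-15,0,0,0]]'; python3 -m creep '[[1,0,0,-20,0,0,0],[1,0,0,-20,0,0,0],[1,0,0,-10,0,0,0],[1,0,0,0,0,0,0]]';  python3 - <<'E'
from workcell import *
import cv2,numpy as np
a=grab_frame("scene")["frame"][100:350,50:350,::-1];b=grab_frame("wrist")["frame"][:,:,::-1]
cv2.imwrite("pics/scene5.png",np.hstack([cv2.resize(a,(400,300)),cv2.resize(b,(400,300))]));print(state()["ee_pos"],state()["force"],state()["torque"])
E
```

```text
time_s: 5.48
ee_pos: [481.3, -293.8, 158.0]
ee_rot: [180.0, 0.0, 159.3]
force: [0.6, -0.4, -1.2]
gripper_width: 27.5
time_s: 5.98
ee_pos: [481.6, -294.0, 207.9]
ee_rot: [-180.0, 0.1, 159.3]
force: [0.1, 0.3, -2.8]
gripper_width: 27.1
[ 480.88509506 -293.54609752  206.39684883] [ 0.17720404 -0.3655581  -3.25941334] [-0.00718405  0.01477864  0.0324115 ]
```

View pics/scene5.png

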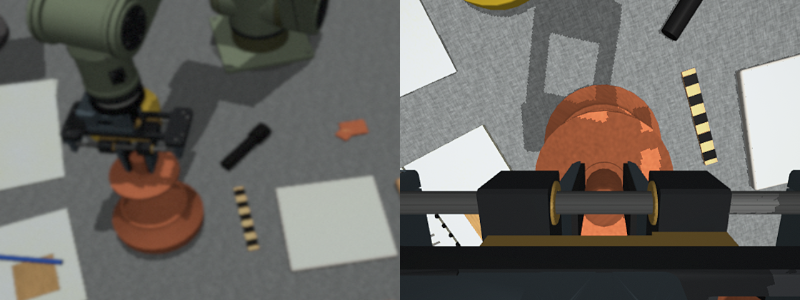

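Lid is held level and clear of the pot. Carrying it to the pad.

```bash
python3 -m creep '[[1,2,15,0,0,0,0],[1,3,30,0,0,0,0],[1,4,45,0,0,0,0],[1,4,45,0,0,0,0],[1,4,45,0,0,0,0]]'; python3 -m creep '[[1,4,45,0,0,0,0],[1,3,40,0,0,0,0],[1,2,28,0,0,0,0],[1,1,15,0,0,0,0],[1,0,0,0,0,0,0]]';  python3 - <<'E'
from workcell import *
import cv2,numpy as np
for n in("top","wrist","scene"):
    f=grab_frame(n);cv2.imwrite(f"pics/{n}6.png",f["frame"][:,:,::-1])
print(state()["ee_pos"],state()["gripper_width"])
a=cv2.imread("pics/top6.png");b=cv2.imread("pics/wrist6.png")
cv2.imwrite("pics/both6.png",np.hstack([cv2.resize(a,(400,300)),cv2.resize(b,(400,300))]))
E
```

```text
time_s: 6.7
ee_pos: [528.8, -116.9, 206.3]
ee_rot: [180.0, -0.1, 159.3]
force: [0.4, 0.6, -1.8]
gripper_width: 27.4
time_s: 7.32
ee_pos: [564.5, 4.7, 206.5]
ee_rot: [-180.0, -0.0, 159.4]
force: [-0.3, -0.6, -2.1]
gripper_width: 27.7
[564.36896077   3.02710897 206.80256675] 27.624410529720222
```

View pics/both6.png

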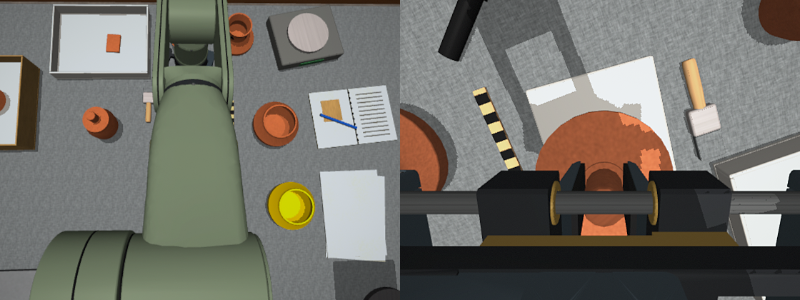

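View pics/scene6.png

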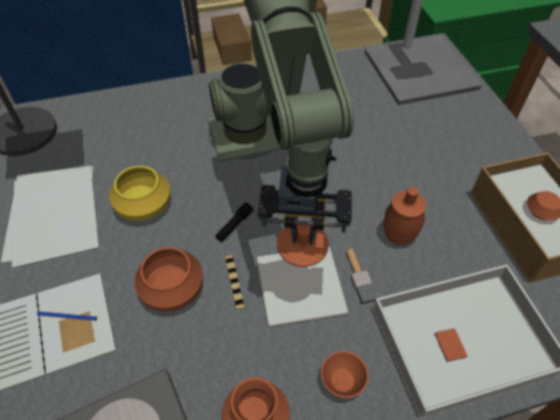

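The pot stands open at (168,278), the tall pot is untouched, and the lid hangs over the pad. Lowering.

```bash
python3 -m creep '[[1,0,0,20,0,0,0],[1,0,0,35,0,0,0],[1,0,0,35,0,0,0],[1,0,0,30,0,0,0],[1,0,0,15,0,0,0]]'; python3 -m creep '[[1,0,0,8,0,0,0],[1,0,0,3,0,0,0],[1,0,0,0,0,0,0]]';  python3 - <<'E'
from workcell import *
import cv2,numpy as np
for n in("scene","wrist"):
    f=grab_frame(n);cv2.imwrite(f"pics/{n}7.png",f["frame"][:,:,::-1])
print(state()["ee_pos"],state()["force"])
a=cv2.imread("pics/scene7.png")[200:350,220:420];b=cv2.imread("pics/wrist7.png")
cv2.imwrite("pics/both7.png",np.hstack([cv2.resize(a,(400,300)),cv2.resize(b,(400,300))]))
E
```

```text
time_s: 8.1
ee_pos: [563.7, 2.9, 70.5]
ee_rot: [-179.9, -0.1, 159.2]
force: [1.0, 0.1, -1.6]
gripper_width: 27.3
time_s: 8.48
ee_pos: [565.3, 3.8, 61.6]
ee_rot: [180.0, 0.1, 159.3]
force: [-0.2, 0.9, -2.8]
gripper_width: 27.7
[565.33520333   3.92673976  61.77258535] [ 0.61077359 -0.33340781 -1.44731742]
```

View pics/both7.png

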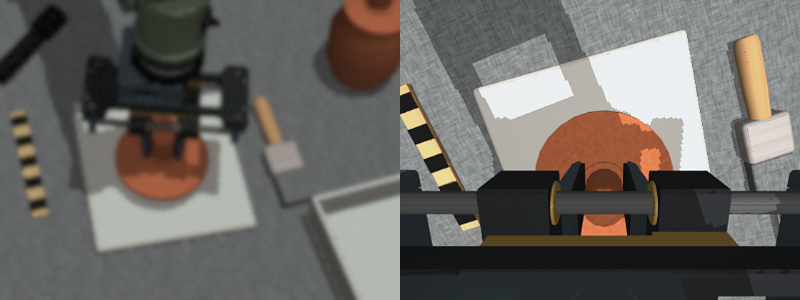

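```bash
python3 -m creep '[[1,0,0,6,0,0,0],[1,0,0,5,0,0,0],[1,0,0,2,0,0,0],[1,0,0,0,0,0,0]]'; python3 -m creep '[[1,0,0,2,0,0,0],[1,0,0,0,0,0,0]]';python3 -m creep '[[1,0,0,1,0,0,0],[1,0,0,0,0,0,0]]'
```

```text
time_s: 9.07
ee_pos: [564.6, 3.9, 47.6]
ee_rot: [-180.0, -0.0, 159.3]
force: [0.1, 0.2, -2.5]
gripper_width: 27.4
time_s: 9.32
ee_pos: [564.7, 3.9, 45.9]
ee_rot: [180.0, -0.0, 159.3]
force: [0.1, 0.2, -2.7]
gripper_width: 27.1
time_s: 9.57
ee_pos: [564.7, 3.9, 44.9]
ee_rot: [180.0, -0.0, 159.3]
force: [-1.1, 1.0, -2.8]
gripper_width: 27.6
```

```bash
python3 -m creep '[[1,0,0,1,0,0,0],[1,0,0,0,0,0,0]]'; python3 -m creep '[[1,0,0,1,0,0,0],[1,0,0,0,0,0,0]]'
```

```text
time_s: 9.82
ee_pos: [564.8, 4.0, 44.2]
ee_rot: [180.0, 0.0, 159.3]
force: [-0.3, 0.4, -0.7]
gripper_width: 27.4
time_s: 10.07
ee_pos: [564.8, 4.0, 44.1]
ee_rot: [180.0, 0.0, 159.3]
force: [-3.0, 1.3, 6.3]
gripper_width: 27.7
```

Contact: the force has turned to +6 N and z has stopped at 44. I'll ease off a little, open slowly and rise.

```bash
python3 -m creep '[[1,0,0,-0.5,0,0,0],[0.6,0,0,0,0,0,0],[0.5,0,0,0,0,0,0],[0.3,0,0,0,0,0,0],[0,0,0,0,0,0,0]]'; python3 -m creep '[[0,0,0,0,0,0,0],[0,0,0,0,0,0,0],[0,0,0,0,0,0,0]]'
```

```text
time_s: 10.7
ee_pos: [564.8, 3.9, 43.3]
ee_rot: [180.0, -0.0, 159.3]
force: [-0.1, 0.8, 0.2]
gripper_width: 62.8
time_s: 11.08
ee_pos: [564.8, 3.9, 43.5]
ee_rot: [180.0, 0.0, 159.3]
force: [-1.1, -0.9, 0.1]
gripper_width: 90.5
```

```bash
python3 -m creep '[[0,0,0,-10,0,0,0],[0,0,0,-30,0,0,0],[0,0,0,-45,0,0,0],[0,0,0,-45,0,0,0],[0,0,0,-45,0,0,0]]'; python3 -m creep '[[0,40,-15,-10,0,0,0],[0,40,-15,0,0,0,0],[0,40,-15,0,0,0,0],[0,30,-10,0,0,0,0],[0,0,0,0,0,0,0]]'
python3 - <<'E'
from workcell import *
from h import *
f=grab_frame("scene");cv2.imwrite("pics/scene8.png",f["frame"][:,:,::-1])
w=grab_frame("wrist");cv2.imwrite("pics/wrist8.png",w["frame"][:,:,::-1])
E
```

```text
time_s: 11.7
ee_pos: [564.6, 3.9, 220.8]
ee_rot: [180.0, 0.1, 159.3]
force: [0.9, -0.0, -0.8]
gripper_width: 91.1
time_s: 12.32
ee_pos: [403.3, 5.4, 229.4]
ee_rot: [180.0, 0.1, 159.3]
force: [0.6, -0.4, -0.1]
gripper_width: 91.3
```

View pics/scene8.png

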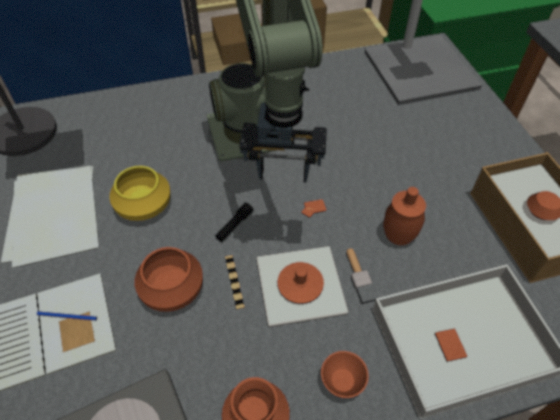

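View pics/wrist8.png

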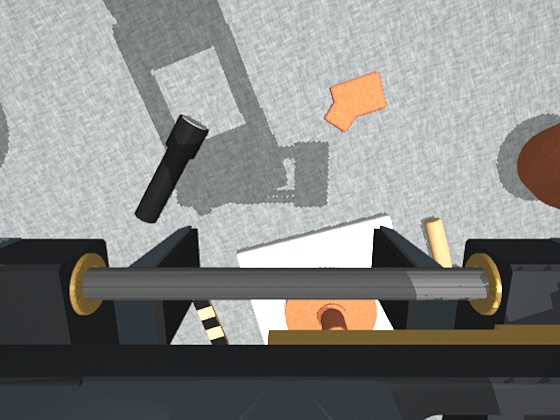

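The lid lies knob up on the pad, centred near (301,282), with the pad's middle at (301,284). A quick numeric check of the lid and both pots follows, then I hand in.

Run:
```python
from workcell import *
from h import *
f=grab_frame("scene");hsv=cv2.cvtColor(f["frame"],cv2.COLOR_RGB2HSV)
m=((hsv[:,:,0]<14)&(hsv[:,:,1]>110)).astype(np.uint8);l=cv2.connectedComponents(m)[1]
for p in((301,290),(168,290),(404,217)):
    k=(l==l[p[1],p[0]]).astype(np.uint8);print(cv2.boundingRect(k))
    if p[0]==301:
        x,y=np.nonzero(k)[::-1];s=y>y.max()-25;print("lid centre",plane(f,x.min()/2+x.max()/2,y[x==x.min()].mean()/2+y[x==x.max()].mean()/2,25))
print(job_done())
```

```text
(278, 263, 45, 40)
lid centre [569.39015594   1.36779288  25.        ]
(135, 247, 67, 64)
(384, 187, 42, 58)
the job is handed in; nothing more can be done
None
```

I lifted the wide pot's lid off by its knob, carried it over and set it down knob up on the white pad. I then let go and backed the arm away. The job is handed in at about 12.5 s of the 48 s allowed; it returned no verdict.

**Lid:** the last scene picture puts its centre at about (569, 1) mm. The same camera puts the pad's centre at (567, 4), so the lid is about 4 mm off. It lies flat by eye.

**Pots:** the outlines of the wide pot and the tall pot in the scene picture are unchanged from the start, to within a pixel.

**Disagreement:** the cameras placed the knob up to about 6 mm apart, so I closed the grip at a compromise position. The fingers closed on the knob at about 27 mm, and no check failed.

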